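# Tip a culture plate to the set angle on the plate tilter and hold it

### The job

Put the pendulum angle gauge back in its own pocket at the front of the plate tilter, standing upright with the dial facing front, and let go of it. Then take the tilter's bar handle and rock the cradle up until the gauge's swinging needle settles between the two prongs of the set marker, and keep hold of the handle with the plate tipped at that angle: the program finishes while still holding. The culture plate stays in its nest, and the other things on the bench stay where they are.

Things in the scene. Friction and masses are not known exactly. Their poses are not given: they have to be found in the camera images.
- gauge: loose pendulum angle gauge, 0.25 kg, upright on the bench, dial towards the robot. Dark steel foot 40 (x) x 84 (y) x 14 mm, grey case 26 x 82 mm on it up to z = 90 mm, black grip tab on top, 12 (x) x 40 (y) mm, from z = 88 to 122 mm. Origin: centre of the underside; z up, the dial faces its -x, its y runs along the dial's width. Take it by the tab from above, fingers closing along its x
- dial (a point): centre of the gauge's round dial (75 mm wide) on the front of the case, 50 mm above the gauge's underside, 13 mm in front of its middle; axes as the gauge. Graduations every 5 degrees
- needle (a joint): angle (rad) of the needle against the dial: a freely swinging, lightly damped pendulum that always comes to hang with its tip straight up (dies out in 1 to 2 s). 0 = tip towards the grip tab; positive = tip towards the gauge's +y (left as the robot sees the dial). With the gauge in its pocket it equals the cradle's tilt, positive when the handle is raised
- marker (a joint): angle (rad) of the set marker on the dial's rim, 0.20 to 0.42, in the same sense as the needle; already set, stays put. Two prongs 5 mm apart on a black thumb piece; the needle reads right when its tip is between them, that is joint needle = joint marker within 0.05 rad
- needle_tip (a point): tip of the needle, 32 mm from the dial's centre; its z points from the dial's centre to the tip
- marker_gap (a point): middle of the gap between the marker's prongs, 32 mm from the dial's centre; its z points from the dial's centre to the gap
- tilter: fixed base of the plate tilter, grey plate 150 x 272 mm and 14 mm high. Origin: centre of the underside on the bench, z up; -x is its front (towards the robot), +y is the handle end. The pivot studs lie 120 mm to -y of the origin, 36 mm up, axis along x
- cradle: aluminium cradle with the gauge pocket, plate nest and bar handle (deck 170 x 258 mm). Origin on the pivot axis; x along that axis, y towards the handle, z up when it rests. It rests level and can only rock with the handle end going up, by 0 to 0.62 rad about its x; it falls back by its own weight when let go (about 5 N to lift at the handle)
- pocket (a point): centre of the pocket's floor on the cradle, where the gauge's origin belongs; axes as the cradle. Clear 45 (x) x 89 (y) mm, rim 9 mm high; the floor is 46 mm above the bench when the cradle rests. In the cradle frame at (-50, 85, 10) mm
- nest (a point): centre of the floor of the plate nest on the cradle, axes as the cradle; clear 92 (x) x 134 (y) mm, rim 6 mm high. In the cradle frame at (34, 85, 10) mm
- handle (a point): middle of the round bar handle, axes as the cradle. Bar 12 mm thick along x, 92 mm between its two posts; its middle is 38 mm above the deck and in the cradle frame at (0, 215, 48) mm. Pinch it from above with the fingers closing along y: it can turn in the fingers while it is raised on its arc about the pivot
- plate: loose clear 12-well culture plate with violet wells, 129 x 87 x 20 mm, lying in the nest; origin: centre of the underside. Its long side (own x) runs along the cradle's y. Is not handled
- amber_bottle: bystander: loose small amber bottle, 46 mm wide, 85 mm high; origin: centre of the underside
- petri: bystander: loose petri dish, 59 mm wide, 15 mm high; origin: centre of the underside
- foam_rack: bystander: loose orange foam rack, 60 x 90 x 12 mm; origin: centre of the underside
- tip_box: bystander: loose pipette tip box, 130 x 98 x 87 mm; origin: centre of the underside
Things that resemble listed ones, but are neither listed nor needed, are in the scene too. There is more than one size of the gauge; the one meant has the size given above.

How it is judged:
By the outcome, as a careful person would: the job done as asked, in the order asked, and still so for the second after the job is handed in, while the arm keeps its last pose, push and grip.
It also fails if it takes over 64 s, if anything falls off the work surface, if the arm or the gripper's body presses on something with over 40 N, if the wrist force passes 120 N, or if a joint passes its speed limit or range.

### The arm

A 6-joint arm with a two-finger parallel gripper is mounted at the origin on a cart in front of the work surface, level with it; the furniture and walls round the work are solid. World frame = base frame: x ahead of the robot, y to its left, z up, the work surface at z = 0. Lengths are in m, angles in degrees, forces in N, time in s.
With the tool pointing down it reaches from about 0.275 to 0.875 m from the base axis. Payload 12.5 kg.
Tool frame: the origin (TCP) lies between the finger pads, 19 mm behind the fingertips; this is the grasp point; z points along the fingers, y is the direction in which the jaws open and shut (so a half turn about z gives the same grasp; the last joint's range is limited). The gripper opens to 85 mm and grips with 20 to 120 N. Pads are 22 mm wide; open, the fingers measure 114 mm over their backs; the gripper's body (76 mm by 85 mm) begins 54 mm behind the grasp point. The pads swing forward as they close: fully open they stand 13 mm farther back than shut.
Start: joints at [-80.478, 20.094, 94.641, -0, 65.266, -4.847], TCP at [0.137, -0.533, 0.25] pointing down, gripper open.
Joint ranges: [-157.81, 157.81], [-45, 120.19], [0.68, 151.7], [-89.99, 269.99], [4.06, 180], [-164.3, 164.3]. Speed limits (degrees/s): [127.2, 127.2, 159.86, 180, 180, 180].

### API

Orientations are given as a 3x3 rotation matrix whose columns are the frame's x, y, z axes.
In Python, from plant import r gives the robot as it stands.
- The arm moves only by the tool drive_tool, never from a script. Its argument "targets" is a list of rows, each an object of numbers: "x", "y", "z": the shift along the world's x, y, z each as a share of 0.5 m, from -1 to 1; "ax", "ay", "az": the turn, a rotation vector about the world's x, y, z each as a share of 45 degrees, from -1 to 1. In form: [{"x": .., "y": .., "z": .., "ax": .., "ay": .., "az": ..}, ...]. A call has exactly 5 rows; each row is the pose to reach, as a shift and turn from the pose commanded when the call began; what a row does not reach only later rows make up. A row lasts 1/12 s, in which the tool goes at most 41.7 mm and 7.16 degrees, less where a joint would pass 70% of its speed; a pose out of reach is approached as far as the arm can. A call with a number of a shift or a turn outside -1 to 1 is refused whole. A call with a gripper value outside its range is refused whole. "grip" is the opening, from -1 (shut) to 1 (fully open), so that 0 is half open, set as the call begins (left out, the last holds). The fingers move at their own pace and stop on an object; "squeeze" is the grip in N (left out, the last holds). Time passes only in rows, so rows that repeat a pose let the fingers close, or fill a call up. It gives the time, the measured TCP pose, the force and the opening at its end, in the units of the state.
- r.state(): the state, without advancing time (a new reading comes with each control period).
- r.capture(name): name is "scene" or "top" or "wrist"; returns the picture (400x640x3 uint8, red, green, blue); there is no depth.
- r.calibration(name): a dict with "K" (3x3 intrinsics, pixels), "cam_to_world" (4x4, takes a point from camera to world coordinates). Camera axes: x right, y down, z forward; pixel columns grow to the right and rows downward; lengths in m; the calibration is good to about 2 mm. A picture is of the moment at which its call begins: read the wrist's pose just before it. calibration takes no time and is no camera call; for the wrist camera it gives the pose at the moment of the call.
- r.job_done(): hands the job in, once; it reports no verdict.
The state is a dict: "time_s": time; "joints": joint angles; "dq": joint speeds; "tau": joint torques, N m; "eef_pos": TCP position; "tool_rot": TCP orientation; "wrist_force": force on the tool from outside, world axes, zero at the start; "moment": the same for the moment, N m; "opening": opening from 0.0 (shut) to 1.0 (fully open).
Only numpy, scipy, OpenCV 4.12 (cv2) and the standard library are available. Lean on these libraries where they do the work, as an engineer would, in place of code of your own. Each camera call takes 0.05 s, during which the arm holds its last target. There are 200 camera calls.

## Working session

There is one attempt and no reset: what is moved stays moved. The work goes in short steps, Python scripts to look and compute and a tool call to move; the robot and the scene stay as the last step left them, time stands still between calls to the robot, and variables do not carry over. Pictures are saved under pics/ and viewed, about 8 in all and at most 12, crops included, and the job is handed in when it is done.

Besides the shell and the picture viewer there is one more tool, called after "Request:" in YAML: its name, and indented under it one key for each argument. drive_tool: Moves the arm, as the interface text tells. Its arguments: {"type":"object","properties":{"targets":{"type":"array"},"grip":{"type":"number"},"squeeze":{"type":"number"}},"required":["targets"]}

```bash
mkdir -p pics; ls; python3 - <<'E'
from plant import r
import cv2,json
s=r.state();print(s)
for n in("scene","top"):
    c=r.calibration(n);print(n,c['K'].tolist() if hasattr(c['K'],'tolist') else c['K'],c['cam_to_world'])
    cv2.imwrite(f"pics/{n}0.png",r.capture(n)[:,:,::-1])
E
```

```text
pics
{'time_s': 0.0, 'joints': array([-8.04774947e+01,  2.01264045e+01,  9.46793737e+01, -2.50704908e-03,
        6.52647667e+01, -4.84679969e+00]), 'dq': array([ 0.07964262,  0.05960928,  0.01381306, -0.07484497, -0.04074957,
       -0.05129179]), 'tau': array([-5.32117592e-04, -5.06102729e+01, -2.91405505e+01, -1.11976155e-04,
        4.46082879e-03, -5.45133261e-06]), 'eef_pos': array([ 0.13645905, -0.53246605,  0.24942257]), 'tool_rot': array([[ 9.68711710e-01,  2.48188564e-01, -2.42884398e-04],
       [ 2.48188674e-01, -9.68710960e-01,  1.20770063e-03],
       [ 6.44527052e-05, -1.23019490e-03, -9.99999241e-01]]), 'wrist_force': array([ 0.20391659, -0.11094453, -0.77450222]), 'moment': array([-0.00786683, -0.02201667, -0.04828345]), 'opening': 0.998397896402002}
scene [[386.9128669301201, 0.0, 316.19626602200924], [0.0, 386.9128669301201, 200.32104764332647], [0.0, 0.0, 1.0]] [[-0.81538628 -0.23830357  0.52759513 -0.06329617]
 [-0.57886527  0.34782835 -0.7375164   0.80821114]
 [-0.00775975 -0.90676725 -0.42156013  0.55063302]
 [ 0.          0.          0.          1.        ]]
top [[431.5375481804209, 0.0, 324.1356871700398], [0.0, 431.5375481804209, 202.7908282386651], [0.0, 0.0, 1.0]] [[ 1.12771536e-03 -9.98583844e-01  5.31886643e-02  4.60983138e-01]
 [-9.99734607e-01 -2.34967580e-03 -2.29171429e-02  3.36343772e-02]
 [ 2.30096648e-02 -5.31487044e-02 -9.98321477e-01  1.29553681e+00]
 [ 0.00000000e+00  0.00000000e+00  0.00000000e+00  1.00000000e+00]]
```

View pics/scene0.png

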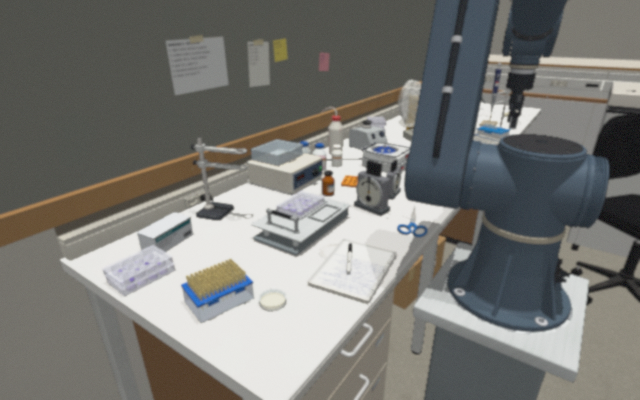

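View pics/top0.png

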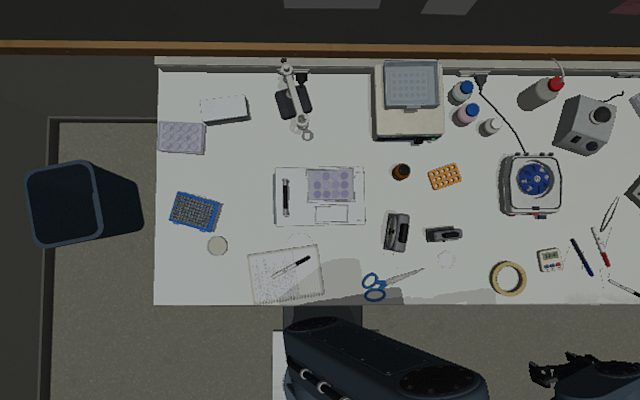

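The top view shows the tilter at about (320,197) with its handle at the left, (285,197). There are two gauge candidates: A at (396,232) and B at (444,235). I'll enlarge both to compare their size.

```bash
python3 - <<'E'
import cv2,numpy as np
t=cv2.imread("pics/top0.png");s=cv2.imread("pics/scene0.png")
a=cv2.resize(t[195:265,265:475],None,fx=3.8,fy=3.8,interpolation=cv2.INTER_CUBIC)
b=cv2.resize(s[140:250,250:410],(478,328),interpolation=cv2.INTER_CUBIC)
im=np.zeros((600,800,3),np.uint8);im[:a.shape[0],:a.shape[1]]=a[:, :800];im[268:596,:478]=b
cv2.imwrite("pics/c1.png",im)
E
```

```text
(no output)
```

View pics/c1.png

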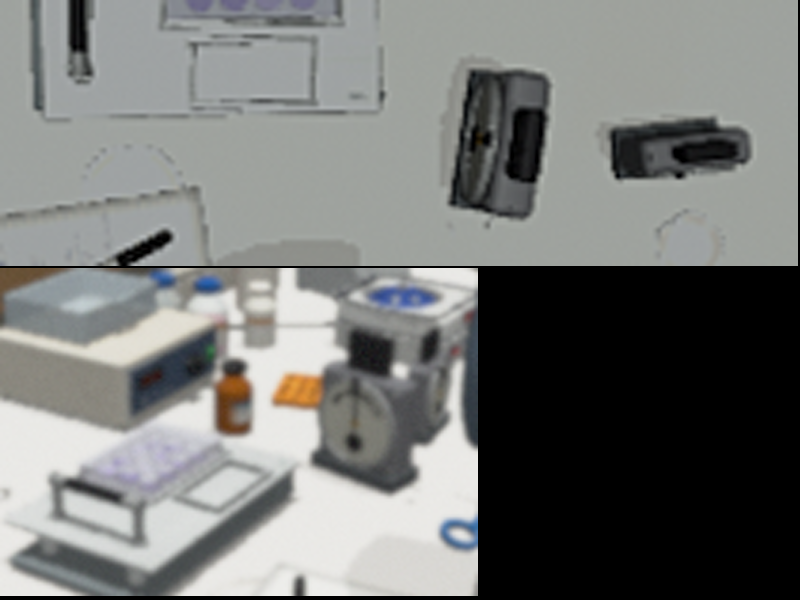

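Going by case length from above, A is about 37.6 px, or 105 mm, with the dial facing left. B is about 29 px, or 81 mm, with a tab of about 40 mm and the dial towards the robot. B, at (444,235), matches the given 82 mm size, so A is the oversized lookalike. Next I'll get rough positions and go look with the wrist camera.

```bash
cat > h.py <<'E'
from plant import r
import cv2,numpy as np
def ray(c,uv,z):
    K=np.array(c['K']);T=np.array(c['cam_to_world'])
    d=T[:3,:3]@np.linalg.solve(K,[uv[0],uv[1],1.]);o=T[:3,3]
    return (o+d*(z-o[2])/d[2]).round(4)
def proj(c,P):
    K=np.array(c['K']);T=np.array(c['cam_to_world'])
    p=K@(T[:3,:3].T@(np.array(P)-T[:3,3]));return (p[:2]/p[2]).round(1)
E
python3 - <<'E'
from h import *
c=r.calibration("top")
p=lambda x,y:(265+x/3.8,195+y/3.8)
print("tab ends",ray(c,p(678,150),.122),ray(c,p(742,148),.122))
print("handle",ray(c,(286,197),.084),"pocket",ray(c,p(254,70),.05))
print("tilter corner",ray(c,p(383,112),.046),ray(c,p(40,117),.046))
w=r.calibration("wrist");s=r.state()
T=np.array(w['cam_to_world']);R=s['tool_rot']
print("cam in tool",R.T@(T[:3,3]-s['eef_pos']),(R.T@T[:3,:3]).round(3),w['K'])
E
```

```text
tab ends [ 0.4376 -0.3192  0.122 ] [ 0.4391 -0.3656  0.122 ]
handle [0.5416 0.113  0.084 ] pocket [ 0.4966 -0.0173  0.05  ]
tilter corner [ 0.4649 -0.1159  0.046 ] [0.4608 0.1451 0.046 ]
cam in tool [ 0.07540252  0.00015225 -0.12364348] [[-0.    -0.954 -0.299]
 [ 1.    -0.    -0.   ]
 [ 0.    -0.299  0.954]] [[360.20527331   0.         317.80274685]
 [  0.         360.20527331 203.53672152]
 [  0.           0.           1.        ]]
```

Request:
drive_tool:
  targets:
    - {"x": 0.06,"y": 0.04,"z": 0.02,"az": 0.15}
    - {"x": 0.12,"y": 0.08,"z": 0.04,"az": 0.3}
    - {"x": 0.18,"y": 0.12,"z": 0.06,"az": 0.45}
    - {"x": 0.24,"y": 0.16,"z": 0.06,"az": 0.6}
    - {"x": 0.3,"y": 0.19,"z": 0.06,"az": 0.75}

```text
schema error: expected keys x, y, z, ax, ay, az
```

Request:
drive_tool:
  targets:
    - {"x": 0.06,"y": 0.04,"z": 0,"az": 0.15}
    - {"x": 0.12,"y": 0.08,"z": 0,"az": 0.3}
    - {"x": 0.18,"y": 0.12,"z": 0,"az": 0.45}
    - {"x": 0.24,"y": 0.16,"z": 0,"az": 0.6}
    - {"x": 0.3,"y": 0.19,"z": 0,"az": 0.75}

```text
schema error: expected keys x, y, z, ax, ay, az
```

Request:
drive_tool:
  targets:
    - {"az": 0.1}
    - {"az": 0.2}
    - {"az": 0.22}
    - {"az": 0.22}
    - {"az": 0.22}

```text
schema error: expected keys x, y, z, ax, ay, az
```

```bash
python3 - <<'E'
from h import *
s=r.state();print(s['time_s'],s['eef_pos'],s['tool_rot'].round(3),s['wrist_force'])
cv2.imwrite("pics/w1.png",r.capture("wrist")[:,:,::-1])
E
```

```text
0.1 [ 0.13647653 -0.53250024  0.24950509] [[ 0.969  0.248 -0.   ]
 [ 0.248 -0.969  0.001]
 [ 0.    -0.001 -1.   ]] [0.71502181 1.63408878 0.02885378]
```

View pics/w1.png

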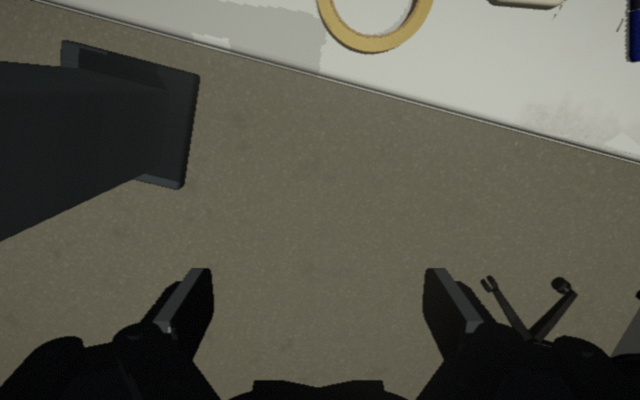

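The moves were refused because every row needs all six keys. The picture only shows the floor at the start pose.

Request:
drive_tool:
  targets:
    - {"x": 0.06,"y": 0.04,"z": 0.02,"ax": 0,"ay": 0,"az": 0.15}
    - {"x": 0.12,"y": 0.08,"z": 0.04,"ax": 0,"ay": 0,"az": 0.3}
    - {"x": 0.18,"y": 0.12,"z": 0.06,"ax": 0,"ay": 0,"az": 0.45}
    - {"x": 0.24,"y": 0.16,"z": 0.06,"ax": 0,"ay": 0,"az": 0.6}
    - {"x": 0.3,"y": 0.19,"z": 0.06,"ax": 0,"ay": 0,"az": 0.75}

```text
time_s: 0.57
eef_pos: [0.2878, -0.4363, 0.2806]
tool_rot: [[0.663, 0.748, 0.0], [0.748, -0.663, -0.001], [-0.0, 0.001, -1.0]]
wrist_force: [-1.4, 0.3, -0.3]
opening: 0.998
```

Request:
drive_tool:
  targets:
    - {"x": 0.06,"y": 0.04,"z": 0,"ax": 0,"ay": 0,"az": 0.15}
    - {"x": 0.12,"y": 0.08,"z": 0,"ax": 0,"ay": 0,"az": 0.3}
    - {"x": 0.18,"y": 0.12,"z": 0,"ax": 0,"ay": 0,"az": 0.45}
    - {"x": 0.24,"y": 0.16,"z": 0,"ax": 0,"ay": 0,"az": 0.6}
    - {"x": 0.3,"y": 0.19,"z": 0,"ax": 0,"ay": 0,"az": 0.75}

```text
time_s: 0.98
eef_pos: [0.4378, -0.341, 0.2799]
tool_rot: [[0.135, 0.991, -0.0], [0.991, -0.135, 0.0], [0.0, -0.0, -1.0]]
wrist_force: [-0.4, -0.7, -0.9]
opening: 0.998
```

Request:
drive_tool:
  targets:
    - {"x": 0,"y": 0,"z": 0,"ax": 0,"ay": 0,"az": 0.1}
    - {"x": 0,"y": 0,"z": 0,"ax": 0,"ay": 0,"az": 0.2}
    - {"x": 0,"y": 0,"z": 0,"ax": 0,"ay": 0,"az": 0.22}
    - {"x": 0,"y": 0,"z": 0,"ax": 0,"ay": 0,"az": 0.22}
    - {"x": 0,"y": 0,"z": 0,"ax": 0,"ay": 0,"az": 0.22}

```text
time_s: 1.4
eef_pos: [0.4363, -0.3429, 0.2799]
tool_rot: [[-0.028, 1.0, -0.0], [1.0, 0.028, 0.0], [0.0, -0.0, -1.0]]
wrist_force: [-0.2, 0.1, -0.8]
opening: 1.0
```

```bash
python3 - <<'E'
from h import *
s=r.state();print(s['time_s'],s['eef_pos'],s['tool_rot'].round(3),s['wrist_force'])
cv2.imwrite("pics/w2.png",r.capture("wrist")[:,:,::-1])
E
```

```text
1.4 [ 0.43626037 -0.34292379  0.2799046 ] [[-0.028  1.    -0.   ]
 [ 1.     0.028  0.   ]
 [ 0.    -0.    -1.   ]] [-0.19487294  0.08313982 -0.76318088]
```

View pics/w2.png

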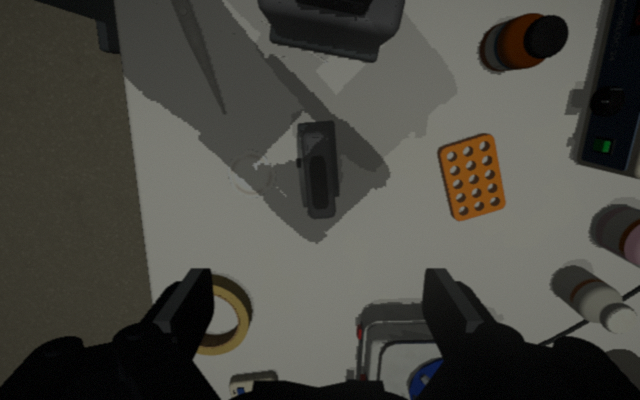

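```bash
python3 - <<'E'
from h import *
im=cv2.imread("pics/w2.png")
cv2.imwrite("pics/c2.png",cv2.resize(im[105:235,260:380],None,fx=4.5,fy=4.5,interpolation=cv2.INTER_CUBIC))
g=cv2.cvtColor(im,cv2.COLOR_BGR2GRAY)[145:225,295:345]
m=(g<38).astype(np.uint8)
n,l,st,ce=cv2.connectedComponentsWithStats(m)
i=max(range(1,n),key=lambda k:st[k][4])
print(st[i]+[295,145,0,0,0],ce[i]+[295,145])
c=r.calibration("wrist")
pts=np.argwhere(l==i)[:,::-1]+[295,145]
W=np.array([ray(c,p,.122)[:2] for p in pts],np.float32)
print(cv2.minAreaRect(W),W.min(0),W.max(0))
E
```

```text
[ 297  145   42   72 2019] [320.5141159  176.65626548]
((0.43532872200012207, -0.33619755506515503), (0.0315072163939476, 0.05820033699274063), 6.620805263519287) [ 0.418  -0.3661] [ 0.4516 -0.3069]
```

View pics/c2.png

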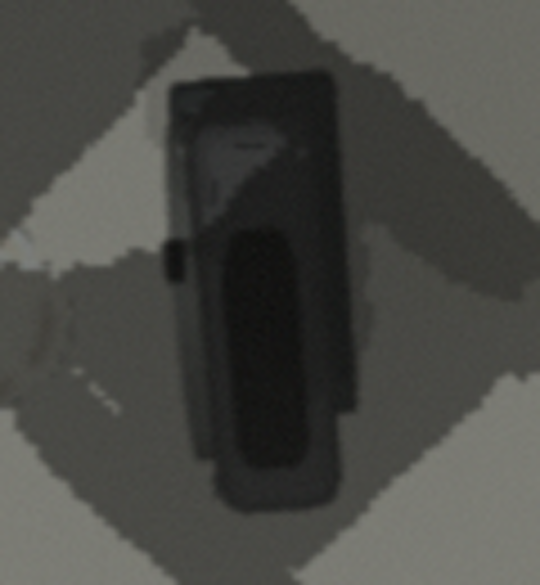

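The crop confirms it. The tab is about 12 x 40 mm and the case about 26 mm wide, with the thumb piece and dial on the left, the robot's side. The tab-top centre is at pixel (319.6,183.9), and the yaw is about 6°.

```bash
python3 - <<'E'
from h import *
c=r.calibration("wrist");q=r.state()
P=ray(c,(319.6,183.9),.122);print(P,"shares",(P-q['eef_pos'])/.5)
e=ray(c,(260+274/4.5,105+455/4.5),.122);f=ray(c,(260+262/4.5,105+245/4.5),.122);print(e,f,np.degrees(np.arctan2(-(f-e)[0],(f-e)[1])))
E
```

```text
[ 0.4364 -0.3385  0.122 ] shares [ 0.00035175  0.00898225 -0.31589768]
[ 0.438  -0.3572  0.122 ] [ 0.4347 -0.3186  0.122 ] 4.886462037463678
```

Request:
drive_tool:
  targets:
    - {"x": 0,"y": 0.009,"z": -0.06,"ax": 0,"ay": 0,"az": 0.085}
    - {"x": 0,"y": 0.009,"z": -0.12,"ax": 0,"ay": 0,"az": 0.085}
    - {"x": 0,"y": 0.009,"z": -0.18,"ax": 0,"ay": 0,"az": 0.085}
    - {"x": 0,"y": 0.009,"z": -0.22,"ax": 0,"ay": 0,"az": 0.085}
    - {"x": 0,"y": 0.009,"z": -0.26,"ax": 0,"ay": 0,"az": 0.085}
  grip: 0.0

```text
time_s: 1.87
eef_pos: [0.436, -0.3383, 0.1486]
tool_rot: [[-0.095, 0.995, -0.001], [0.995, 0.095, 0.001], [0.001, -0.001, -1.0]]
wrist_force: [-0.0, -0.3, -0.8]
opening: 0.501
```

Request:
drive_tool:
  targets:
    - {"x": 0,"y": 0,"z": -0.025,"ax": 0,"ay": 0,"az": 0}
    - {"x": 0,"y": 0,"z": -0.05,"ax": 0,"ay": 0,"az": 0}
    - {"x": 0,"y": 0,"z": -0.07,"ax": 0,"ay": 0,"az": 0}
    - {"x": 0,"y": 0,"z": -0.074,"ax": 0,"ay": 0,"az": 0}
    - {"x": 0,"y": 0,"z": -0.074,"ax": 0,"ay": 0,"az": 0}

```text
time_s: 2.28
eef_pos: [0.4363, -0.3383, 0.1127]
tool_rot: [[-0.097, 0.995, -0.001], [0.995, 0.097, 0.001], [0.001, -0.001, -1.0]]
wrist_force: [-0.0, -0.2, -0.7]
opening: 0.502
```

Request:
drive_tool:
  targets:
    - {"x": 0,"y": 0,"z": 0,"ax": 0,"ay": 0,"az": 0}
    - {"x": 0,"y": 0,"z": 0,"ax": 0,"ay": 0,"az": 0}
    - {"x": 0,"y": 0,"z": 0,"ax": 0,"ay": 0,"az": 0}
    - {"x": 0,"y": 0,"z": 0,"ax": 0,"ay": 0,"az": 0}
    - {"x": 0,"y": 0,"z": 0,"ax": 0,"ay": 0,"az": 0}
  grip: -1
  squeeze: 40

```text
time_s: 2.7
eef_pos: [0.437, -0.3386, 0.1139]
tool_rot: [[-0.098, 0.995, 0.001], [0.995, 0.098, -0.001], [-0.001, 0.001, -1.0]]
wrist_force: [0.5, 0.2, 6.7]
opening: 0.133
```

Request:
drive_tool:
  targets:
    - {"x": 0,"y": 0,"z": 0,"ax": 0,"ay": 0,"az": 0}
    - {"x": 0,"y": 0,"z": 0,"ax": 0,"ay": 0,"az": 0}
    - {"x": 0,"y": 0,"z": 0,"ax": 0,"ay": 0,"az": 0}
    - {"x": 0,"y": 0,"z": 0,"ax": 0,"ay": 0,"az": 0}
    - {"x": 0,"y": 0,"z": 0,"ax": 0,"ay": 0,"az": 0}

```text
time_s: 3.12
eef_pos: [0.437, -0.3386, 0.1139]
tool_rot: [[-0.097, 0.995, 0.001], [0.995, 0.097, -0.001], [-0.001, 0.001, -1.0]]
wrist_force: [0.2, 0.6, 6.1]
opening: 0.132
```

Request:
drive_tool:
  targets:
    - {"x": 0,"y": 0,"z": 0.03,"ax": 0,"ay": 0,"az": 0}
    - {"x": 0,"y": 0,"z": 0.1,"ax": 0,"ay": 0,"az": 0}
    - {"x": 0,"y": 0,"z": 0.18,"ax": 0,"ay": 0,"az": 0}
    - {"x": 0,"y": 0,"z": 0.26,"ax": 0,"ay": 0,"az": 0}
    - {"x": 0,"y": 0,"z": 0.34,"ax": 0,"ay": 0,"az": 0}

```text
time_s: 3.53
eef_pos: [0.436, -0.3378, 0.2846]
tool_rot: [[-0.097, 0.995, -0.001], [0.995, 0.097, 0.001], [0.001, -0.001, -1.0]]
wrist_force: [0.7, -0.7, -3.1]
opening: 0.128
```

Request:
drive_tool:
  targets:
    - {"x": 0.02,"y": 0.08,"z": 0.03,"ax": 0,"ay": 0,"az": -0.03}
    - {"x": 0.05,"y": 0.16,"z": 0.03,"ax": 0,"ay": 0,"az": -0.06}
    - {"x": 0.08,"y": 0.24,"z": 0.03,"ax": 0,"ay": 0,"az": -0.09}
    - {"x": 0.1,"y": 0.32,"z": 0.03,"ax": 0,"ay": 0,"az": -0.1}
    - {"x": 0.12,"y": 0.38,"z": 0.03,"ax": 0,"ay": 0,"az": -0.1}

```text
time_s: 3.95
eef_pos: [0.4963, -0.1457, 0.2979]
tool_rot: [[-0.019, 1.0, -0.001], [1.0, 0.019, 0.001], [0.001, -0.001, -1.0]]
wrist_force: [0.4, -0.8, -2.7]
opening: 0.132
```

Request:
drive_tool:
  targets:
    - {"x": 0,"y": 0.02,"z": 0,"ax": 0,"ay": 0,"az": 0}
    - {"x": 0,"y": 0.03,"z": 0,"ax": 0,"ay": 0,"az": 0}
    - {"x": 0,"y": 0.03,"z": 0,"ax": 0,"ay": 0,"az": 0}
    - {"x": 0,"y": 0.03,"z": 0,"ax": 0,"ay": 0,"az": 0}
    - {"x": 0,"y": 0.03,"z": 0,"ax": 0,"ay": 0,"az": 0}

```text
time_s: 4.37
eef_pos: [0.4963, -0.1345, 0.2979]
tool_rot: [[-0.018, 1.0, -0.0], [1.0, 0.018, -0.0], [-0.0, -0.0, -1.0]]
wrist_force: [-0.0, -0.4, -2.8]
opening: 0.132
```

```bash
python3 - <<'E'
from h import *
s=r.state();print(s['time_s'],s['eef_pos'],s['tool_rot'].round(3),s['wrist_force'],s['opening'])
im=r.capture("wrist")[:,:,::-1]
cv2.imwrite("pics/w3.png",im)
cv2.imwrite("pics/w3v.png",cv2.resize(im[:,120:520],(600,600),interpolation=cv2.INTER_CUBIC))
E
```

```text
4.3667 [ 0.49625021 -0.13446144  0.29787486] [[-0.018  1.    -0.   ]
 [ 1.     0.018 -0.   ]
 [-0.    -0.    -1.   ]] [-0.0378987  -0.4338695  -2.79417429] 0.1318487594272895
```

View pics/w3v.png

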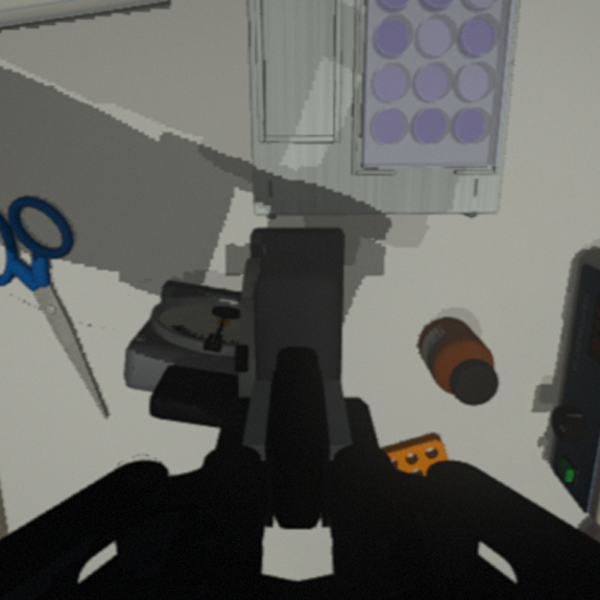

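The gauge is held, with its foot end at view (250–345, 230). The pocket outline is at view (262–340, 0–140), but its far end is cut off. I'll back up 40 mm to see all of it.

Request:
drive_tool:
  targets:
    - {"x": 0,"y": -0.04,"z": 0,"ax": 0,"ay": 0,"az": 0}
    - {"x": 0,"y": -0.08,"z": 0,"ax": 0,"ay": 0,"az": 0}
    - {"x": 0,"y": -0.08,"z": 0,"ax": 0,"ay": 0,"az": 0}
    - {"x": 0,"y": -0.08,"z": 0,"ax": 0,"ay": 0,"az": 0}
    - {"x": 0,"y": -0.08,"z": 0,"ax": 0,"ay": 0,"az": 0}

```text
time_s: 4.83
eef_pos: [0.4963, -0.1735, 0.2979]
tool_rot: [[-0.018, 1.0, -0.0], [1.0, 0.018, 0.0], [0.0, -0.0, -1.0]]
wrist_force: [0.7, -0.3, -2.7]
opening: 0.129
```

```bash
python3 - <<'E'
from h import *
s=r.state();print(s['time_s'],s['eef_pos'],s['tool_rot'].round(3),s['wrist_force'],s['opening'])
im=r.capture("wrist")[:,:,::-1]
c=r.calibration("wrist");np.savez("w4.npz",K=c['K'],cam_to_world=c['cam_to_world'])
cv2.imwrite("pics/w4.png",im)
v=im[10:160,270:400]
v=cv2.convertScaleAbs(v,alpha=1.5)
cv2.imwrite("pics/w4v.png",cv2.resize(v,None,fx=4,fy=4,interpolation=cv2.INTER_CUBIC))
E
```

```text
4.8333 [ 0.49628363 -0.17351877  0.29785023] [[-0.018  1.    -0.   ]
 [ 1.     0.018  0.   ]
 [ 0.    -0.    -1.   ]] [ 0.66298033 -0.33166662 -2.67009851] 0.12890899488510196
```

View pics/w4v.png

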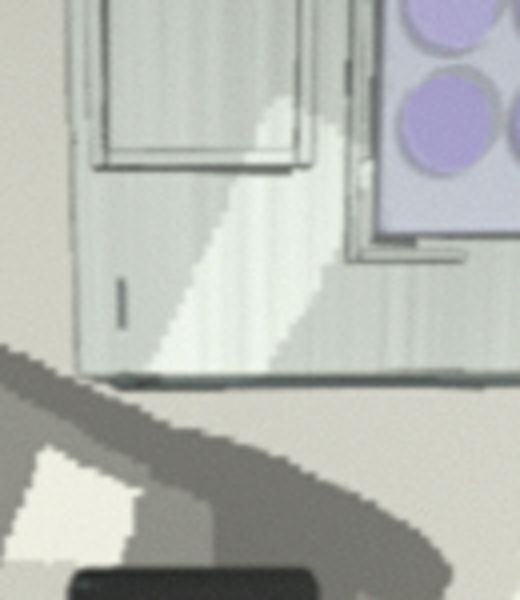

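I moved the wrong way, so the far end is still hidden, but the near end shows clearly. The inner rim corners are at crop (107,150) and (297,150), the side lines run upwards, and the foot's end edge is at crop (70–315, 570).

```bash
python3 - <<'E'
from h import *
c=dict(np.load("w4.npz"))
p=lambda x,y:(270+x/4-.4,10+y/4-.4)
for n,x,y,z in [("inL",107,150,.055),("inR",297,150,.055),("inLtop",103,2,.055),("inRtop",295,2,.055),("outL",93,166,.055),("outR",313,166,.055),("deckL0",68,2,.046),("deckL1",78,373,.046),("deckR",515,376,.046),("footL",72,570,.184),("footR",317,570,.184)]:
    print(n,ray(c,p(x,y),z))
im=cv2.imread("pics/w4.png");g=cv2.cvtColor(im,cv2.COLOR_BGR2GRAY).astype(int)
print(g[20,284:356]);print(g[35,284:356]);print(g[38:56,320])
im=cv2.imread("pics/w3.png");g=cv2.cvtColor(im,cv2.COLOR_BGR2GRAY).astype(int)
print("w3",g[20,284:356]);print(g[50,284:356]);print(g[80:104,320])
E
```

```text
inL [ 0.4729 -0.0583  0.055 ]
inR [ 0.5175 -0.0575  0.055 ]
inLtop [ 0.4719 -0.0272  0.055 ]
inRtop [ 0.5158 -0.0264  0.055 ]
outL [ 0.4696 -0.0619  0.055 ]
outR [ 0.5214 -0.0609  0.055 ]
deckL0 [ 0.4632 -0.0256  0.046 ]
deckL1 [ 0.4651 -0.1092  0.046 ]
deckR [ 0.5749 -0.1079  0.046 ]
footL [ 0.4746 -0.1362  0.184 ]
footR [ 0.5151 -0.1355  0.184 ]
[135 130 113 112 127 133 130 116 125 130 124  93  82 110 129 132 131 135
 133 133 134 134 135 133 133 133 130 131 133 135 134 136 135 132 132 129
 130 134 134 136 133 131 127 128 126 128 130 129 131 130 133 133 132 129
 126 125 127 127 131 126 103 115 130 126 115 119 125 127 130 130 130 128]
[135 132 121 114 125 133 131 121 120 128 126 106  86 113 133 135 134 134
 136 134 135 135 136 136 136 135 132 134 137 137 139 136 138 134 135 132
 132 134 135 136 136 134 132 131 131 130 130 131 133 133 135 133 133 133
 141 147 150 150 145 123 103 120 130 123 113 122 128 129 133 132 134 133]
[130 133 133 134 133 133 134 134 125 111 127 134 127  85  76 115 133 134]
w3 [133 109  94 115 131 130 116 127 138 129 104 115 130 133 129 132 134 137
 137 138 137 136 136 136 135 131 132 135 136 136 136 137 134 133 130 132
 134 136 135 135 132 129 129 128 130 132 134 131 130 133 133 133 130 128
 125 126 128 122  97  86 120 137 132 117 118 125 129 129 131 129 131 122]
[137 134 117 117 129 136 133 124 131 135 123  88  83 113 133 133 135 138
 134 137 137 137 138 137 137 134 132 135 137 136 139 137 137 132 135 132
 137 136 139 135 134 131 131 131 131 136 147 151 154 156 157 153 152 147
 148 148 152 149 127 127 149 155 141 131 142 146 152 154 154 154 145 113]
[153 157 156 157 159 158 158 158 159 151 129 141 156 150 123 112 147 157
 157 155 158 157 156 160]
```

```bash
python3 - <<'E'
from h import *
c=r.calibration("wrist");s=r.state()
T=np.array(c['cam_to_world']);Rt=np.array(s['tool_rot']);t=Rt.T@(T[:3,3]-s['eef_pos']);Rc=Rt.T@T[:3,:3]
R2=np.array([[-.028,1,0],[1,.028,0],[0,0,-1.]]);T2=np.eye(4);T2[:3,:3]=R2@Rc;T2[:3,3]=np.array([.43626,-.34292,.2799])+R2@t
c2=dict(K=c['K'],cam_to_world=T2)
im=cv2.imread("pics/w2.png");g=cv2.cvtColor(im,cv2.COLOR_BGR2GRAY).astype(int)
print("w2 col 325 rows115:130",g[115:130,325],"foot -> y");
for row in(120,121,122):print(ray(c2,(320,row),0.))
print("case -y end z.09",ray(c2,(322,105+510/4.5),.09), "foot -y end shows z.014",ray(c2,(337,105+411/4.5),.014))
g=cv2.cvtColor(cv2.imread("pics/w4.png"),cv2.COLOR_BGR2GRAY).astype(int)
print("w4",g[146:170,320],g[146:170,300])
c=dict(np.load("w4.npz"))
for row in(151,152,153):print(ray(c,(318,row),.184))
E
```

```text
w2 col 325 rows115:130 [56 57 54 55 58 53 34 26 24 28 25 30 29 28 27] foot -> y
[ 0.4362 -0.2973  0.    ]
[ 0.4362 -0.2984  0.    ]
[ 0.4363 -0.2995  0.    ]
case -y end z.09 [ 0.44   -0.3792  0.09  ] foot -y end shows z.014 [ 0.4577 -0.3797  0.014 ]
w4 [97 96 95 95 93 73 43 30 32 29 32 35 36 34 35 34 35 33 33 35 33 35 34 33] [149 139 127 124 118  81  43  30  32  32  32  34  32  32  34  33  32  33
  30  34  33  33  32  35]
[ 0.4947 -0.1351  0.184 ]
[ 0.4947 -0.1358  0.184 ]
[ 0.4947 -0.1364  0.184 ]
```

Request:
drive_tool:
  targets:
    - {"x": 0,"y": 0.04,"z": 0,"ax": 0,"ay": 0,"az": 0}
    - {"x": 0,"y": 0.1,"z": 0,"ax": 0,"ay": 0,"az": 0}
    - {"x": 0,"y": 0.16,"z": 0,"ax": 0,"ay": 0,"az": 0}
    - {"x": 0,"y": 0.22,"z": 0,"ax": 0,"ay": 0,"az": 0}
    - {"x": 0,"y": 0.27,"z": 0,"ax": 0,"ay": 0,"az": 0}

```text
time_s: 5.3
eef_pos: [0.4961, -0.0361, 0.2981]
tool_rot: [[-0.02, 1.0, 0.0], [1.0, 0.02, 0.0], [0.0, 0.0, -1.0]]
wrist_force: [-0.7, -0.1, -2.5]
opening: 0.137
```

Request:
drive_tool:
  targets:
    - {"x": -0.001,"y": 0.035,"z": -0.03,"ax": 0,"ay": 0,"az": 0}
    - {"x": -0.001,"y": 0.058,"z": -0.07,"ax": 0,"ay": 0,"az": 0}
    - {"x": -0.001,"y": 0.058,"z": -0.12,"ax": 0,"ay": 0,"az": 0}
    - {"x": -0.001,"y": 0.058,"z": -0.17,"ax": 0,"ay": 0,"az": 0}
    - {"x": -0.001,"y": 0.058,"z": -0.21,"ax": 0,"ay": 0,"az": 0}

```text
time_s: 5.72
eef_pos: [0.4954, -0.0084, 0.1916]
tool_rot: [[-0.02, 1.0, -0.001], [1.0, 0.02, 0.0], [0.0, -0.001, -1.0]]
wrist_force: [0.8, -0.6, -2.8]
opening: 0.133
```

Request:
drive_tool:
  targets:
    - {"x": 0,"y": 0,"z": -0.015,"ax": 0,"ay": 0,"az": 0}
    - {"x": 0,"y": 0,"z": -0.028,"ax": 0,"ay": 0,"az": 0}
    - {"x": 0,"y": 0,"z": -0.028,"ax": 0,"ay": 0,"az": 0}
    - {"x": 0,"y": 0,"z": -0.028,"ax": 0,"ay": 0,"az": 0}
    - {"x": 0,"y": 0,"z": -0.028,"ax": 0,"ay": 0,"az": 0}

```text
time_s: 6.13
eef_pos: [0.4966, -0.0093, 0.1801]
tool_rot: [[-0.019, 1.0, 0.002], [1.0, 0.019, -0.0], [-0.0, 0.002, -1.0]]
wrist_force: [0.9, -0.2, -2.6]
opening: 0.132
```

```bash
python3 - <<'E'
from h import *
s=r.state();print(s['time_s'],s['eef_pos'],s['tool_rot'].round(3),s['wrist_force'],s['opening'])
im=r.capture("wrist")[:,:,::-1]
c=r.calibration("wrist");np.savez("w5.npz",K=c['K'],cam_to_world=c['cam_to_world'])
cv2.imwrite("pics/w5.png",im)
v=cv2.convertScaleAbs(im[40:240,240:400],alpha=1.5)
a=cv2.resize(v,None,fx=3,fy=3,interpolation=cv2.INTER_CUBIC)
sc=r.capture("scene")[:,:,::-1];cv2.imwrite("pics/s5.png",sc)
b=cv2.resize(sc[165:255,245:360],None,fx=2.75,fy=2.75,interpolation=cv2.INTER_CUBIC)
o=np.zeros((600,800,3),np.uint8);o[:600,:480]=a;o[:b.shape[0],482:482+b.shape[1]]=b[:,:318]
cv2.imwrite("pics/w5v.png",o)
E
```

```text
6.1333 [ 0.49663069 -0.00932115  0.18011826] [[-0.019  1.     0.002]
 [ 1.     0.019 -0.   ]
 [-0.     0.002 -1.   ]] [ 0.94433111 -0.20233902 -2.61448431] 0.1319485529907636
```

View pics/w5v.png

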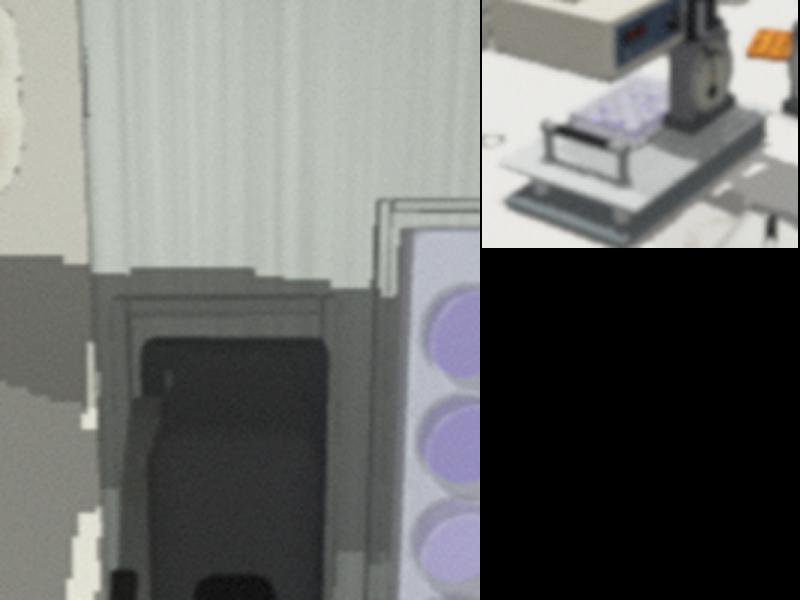

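The foot is hovering over the pocket, at view x 142–328 with its end at row 338. The pocket's inner lines are at x 131 and 323, with the end line at row about 312. I'll compute the correction.

```bash
python3 - <<'E'
from h import *
c=dict(np.load("w5.npz"))
p=lambda x,y:(240+x/3-.33,40+y/3-.33)
for n,x,y,z in [("inL",130,320,.055),("inR",323,320,.055),("outer",225,296,.055),("inner",225,313,.055),("footL",142,345,.0662),("footR",328,345,.0662),("footend",235,338,.0662)]:
    print(n,ray(c,p(x,y),z))
g=cv2.cvtColor(cv2.imread("pics/w5.png"),cv2.COLOR_BGR2GRAY).astype(int)
print(g[136:158,315]);print(g[148,276:300],g[148,340:360],g[156,276:300],g[156,340:360])
E
```

```text
inL [0.471  0.0297 0.055 ]
inR [0.5153 0.0305 0.055 ]
outer [0.4927 0.0355 0.055 ]
inner [0.4928 0.0317 0.055 ]
footL [0.4746 0.0259 0.0662]
footR [0.5157 0.0266 0.0662]
footend [0.4951 0.0278 0.0662]
[68 64 55 53 60 63 63 60 56 59 64 66 65 66 67 64 46 31 29 29 30 31]
[59 60 63 64 65 61 53 55 62 65 65 67 65 65 65 67 66 67 67 69 66 66 66 65] [64 63 63 63 66 65 61 57 60 63 66 62 62 65 63 66 67 65 66 67] [65 62 62 66 63 60 53 53 58 65 57 41 32 31 30 30 30 32 33 30 33 30 32 29] [31 28 31 31 30 30 29 27 36 53 62 63 61 63 62 65 65 65 64 66]
```

Request:
drive_tool:
  targets:
    - {"x": -0.004,"y": 0.0025,"z": 0,"ax": 0,"ay": 0,"az": 0}
    - {"x": -0.004,"y": 0.0025,"z": 0,"ax": 0,"ay": 0,"az": 0}
    - {"x": -0.004,"y": 0.0025,"z": 0,"ax": 0,"ay": 0,"az": 0}
    - {"x": -0.004,"y": 0.0025,"z": -0.005,"ax": 0,"ay": 0,"az": 0}
    - {"x": -0.004,"y": 0.0025,"z": -0.01,"ax": 0,"ay": 0,"az": 0}

```text
time_s: 6.65
eef_pos: [0.4941, -0.008, 0.1739]
tool_rot: [[-0.019, 1.0, 0.0], [1.0, 0.019, -0.0], [-0.0, 0.0, -1.0]]
wrist_force: [-0.9, 0.1, -3.5]
opening: 0.131
```

Request:
drive_tool:
  targets:
    - {"x": 0,"y": 0,"z": -0.005,"ax": 0,"ay": 0,"az": 0}
    - {"x": 0,"y": 0,"z": -0.01,"ax": 0,"ay": 0,"az": 0}
    - {"x": 0,"y": 0,"z": -0.015,"ax": 0,"ay": 0,"az": 0}
    - {"x": 0,"y": 0,"z": -0.02,"ax": 0,"ay": 0,"az": 0}
    - {"x": 0,"y": 0,"z": -0.02,"ax": 0,"ay": 0,"az": 0}

```text
time_s: 7.07
eef_pos: [0.4938, -0.008, 0.1634]
tool_rot: [[-0.019, 1.0, -0.001], [1.0, 0.019, 0.0], [0.0, -0.001, -1.0]]
wrist_force: [0.6, 0.3, -3.0]
opening: 0.133
```

Request:
drive_tool:
  targets:
    - {"x": 0,"y": 0,"z": -0.003,"ax": 0,"ay": 0,"az": 0}
    - {"x": 0,"y": 0,"z": -0.006,"ax": 0,"ay": 0,"az": 0}
    - {"x": 0,"y": 0,"z": -0.008,"ax": 0,"ay": 0,"az": 0}
    - {"x": 0,"y": 0,"z": -0.008,"ax": 0,"ay": 0,"az": 0}
    - {"x": 0,"y": 0,"z": -0.008,"ax": 0,"ay": 0,"az": 0}

```text
time_s: 7.48
eef_pos: [0.4943, -0.0082, 0.1605]
tool_rot: [[-0.019, 1.0, 0.001], [1.0, 0.019, -0.0], [-0.0, 0.001, -1.0]]
wrist_force: [-1.2, -2.9, 5.0]
opening: 0.13
```

Contact came at 0.1605, which matches the floor; the rim would have stopped it at about 0.169. Releasing now.

Request:
drive_tool:
  targets:
    - {"x": 0,"y": 0,"z": 0,"ax": 0,"ay": 0,"az": 0}
    - {"x": 0,"y": 0,"z": 0,"ax": 0,"ay": 0,"az": 0}
    - {"x": 0,"y": 0,"z": 0,"ax": 0,"ay": 0,"az": 0}
    - {"x": 0,"y": 0,"z": 0,"ax": 0,"ay": 0,"az": 0}
    - {"x": 0,"y": 0,"z": 0,"ax": 0,"ay": 0,"az": 0}
  grip: 0

```text
time_s: 7.9
eef_pos: [0.494, -0.008, 0.16]
tool_rot: [[-0.019, 1.0, 0.0], [1.0, 0.019, 0.0], [0.0, 0.0, -1.0]]
wrist_force: [-1.2, -0.7, -0.4]
opening: 0.508
```

Request:
drive_tool:
  targets:
    - {"x": 0,"y": 0,"z": 0.02,"ax": 0,"ay": 0,"az": 0}
    - {"x": 0,"y": 0,"z": 0.06,"ax": 0,"ay": 0,"az": 0}
    - {"x": 0,"y": 0,"z": 0.12,"ax": 0,"ay": 0,"az": 0}
    - {"x": 0,"y": 0,"z": 0.2,"ax": 0,"ay": 0,"az": 0}
    - {"x": 0,"y": 0,"z": 0.28,"ax": 0,"ay": 0,"az": 0}

```text
time_s: 8.32
eef_pos: [0.4934, -0.0079, 0.3021]
tool_rot: [[-0.019, 1.0, -0.001], [1.0, 0.019, 0.0], [0.0, -0.001, -1.0]]
wrist_force: [1.0, 0.2, -1.4]
opening: 0.502
```

```bash
python3 - <<'E'
from h import *
s=r.state();print(s['time_s'],s['eef_pos'],s['wrist_force'],s['opening'])
im=r.capture("wrist")[:,:,::-1]
cv2.imwrite("pics/w6.png",im)
t=r.capture("top")[:,:,::-1];cv2.imwrite("pics/t6.png",t)
sc=r.capture("scene")[:,:,::-1];cv2.imwrite("pics/s6.png",sc)
a=cv2.resize(sc[150:255,245:365],(457,400),interpolation=cv2.INTER_CUBIC)
b=cv2.resize(im,(320,200),interpolation=cv2.INTER_AREA)
d=cv2.resize(t[155:235,265:375],(330,240),interpolation=cv2.INTER_CUBIC)
o=np.zeros((450,800,3),np.uint8);o[:400,:457]=a;o[:200,470:790]=b;o[205:445,465:795]=d
cv2.imwrite("pics/v6.png",o)
E
```

```text
8.3167 [ 0.49336467 -0.00794503  0.30205956] [ 0.99793448  0.24511399 -1.40802768] 0.5018477921632251
```

View pics/v6.png

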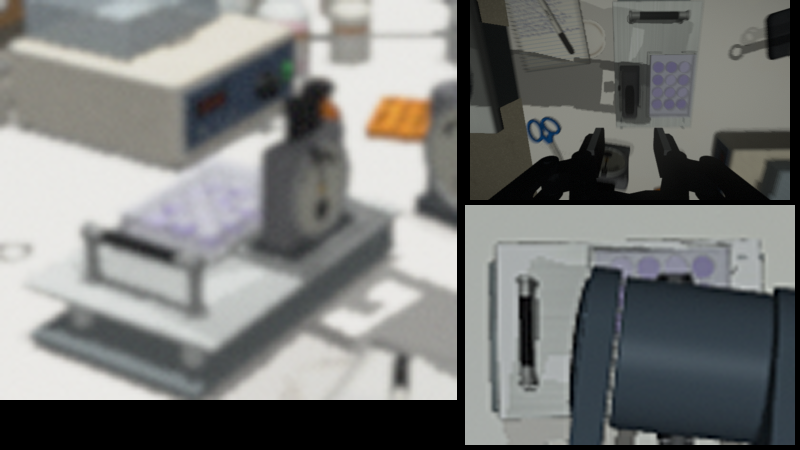

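The gauge stands upright in its pocket in both the scene crop, (305,160), and the wrist view. Before taking the handle I'll read the marker angle from close up: turn the tool 89°, then pitch it so the wrist camera looks at the dial.

Request:
drive_tool:
  targets:
    - {"x": -0.03,"y": 0,"z": 0,"ax": 0,"ay": 0,"az": 0.15}
    - {"x": -0.06,"y": 0,"z": 0,"ax": 0,"ay": 0,"az": 0.3}
    - {"x": -0.09,"y": 0,"z": 0,"ax": 0,"ay": 0,"az": 0.45}
    - {"x": -0.12,"y": 0,"z": 0,"ax": 0,"ay": 0,"az": 0.6}
    - {"x": -0.12,"y": 0,"z": 0,"ax": 0,"ay": 0,"az": 0.75}
  grip: 1

```text
time_s: 8.88
eef_pos: [0.4317, -0.0078, 0.2995]
tool_rot: [[-0.576, 0.817, -0.002], [0.817, 0.576, 0.0], [0.001, -0.002, -1.0]]
wrist_force: [-0.6, 0.5, -0.0]
opening: 0.999
```

Request:
drive_tool:
  targets:
    - {"x": 0,"y": 0,"z": 0,"ax": 0,"ay": 0,"az": 0.15}
    - {"x": 0,"y": 0,"z": 0,"ax": 0,"ay": 0,"az": 0.3}
    - {"x": 0,"y": 0,"z": 0,"ax": 0,"ay": 0,"az": 0.45}
    - {"x": 0,"y": 0,"z": 0,"ax": 0,"ay": 0,"az": 0.6}
    - {"x": 0,"y": 0,"z": 0,"ax": 0,"ay": 0,"az": 0.75}

```text
time_s: 9.3
eef_pos: [0.4335, -0.0079, 0.2995]
tool_rot: [[-0.933, 0.36, -0.001], [0.36, 0.933, 0.0], [0.001, -0.0, -1.0]]
wrist_force: [0.3, -0.1, 0.0]
opening: 1.001
```

Request:
drive_tool:
  targets:
    - {"x": 0,"y": 0,"z": 0,"ax": 0,"ay": 0,"az": 0.15}
    - {"x": 0,"y": 0,"z": 0,"ax": 0,"ay": 0,"az": 0.3}
    - {"x": 0,"y": 0,"z": 0,"ax": 0,"ay": 0,"az": 0.45}
    - {"x": 0,"y": 0,"z": 0,"ax": 0,"ay": 0,"az": 0.48}
    - {"x": 0,"y": 0,"z": 0,"ax": 0,"ay": 0,"az": 0.48}

```text
time_s: 9.72
eef_pos: [0.4337, -0.008, 0.2996]
tool_rot: [[-1.0, -0.002, -0.001], [-0.002, 1.0, 0.0], [0.001, 0.0, -1.0]]
wrist_force: [-1.0, 0.0, -0.2]
opening: 0.998
```

Request:
drive_tool:
  targets:
    - {"x": 0,"y": -0.01,"z": 0,"ax": 0,"ay": -0.15,"az": 0}
    - {"x": 0,"y": -0.01,"z": 0,"ax": 0,"ay": -0.3,"az": 0}
    - {"x": 0,"y": -0.01,"z": 0,"ax": 0,"ay": -0.45,"az": 0}
    - {"x": 0,"y": -0.01,"z": 0,"ax": 0,"ay": -0.6,"az": 0}
    - {"x": 0,"y": -0.01,"z": 0,"ax": 0,"ay": -0.75,"az": 0}

```text
time_s: 10.13
eef_pos: [0.4337, -0.0133, 0.3004]
tool_rot: [[-0.828, 0.002, 0.561], [0.001, 1.0, -0.002], [-0.561, -0.001, -0.828]]
wrist_force: [0.9, -0.1, 0.1]
opening: 0.995
```

Request:
drive_tool:
  targets:
    - {"x": 0,"y": 0,"z": -0.04,"ax": 0,"ay": -0.14,"az": 0}
    - {"x": 0,"y": 0,"z": -0.08,"ax": 0,"ay": -0.14,"az": 0}
    - {"x": 0,"y": 0,"z": -0.12,"ax": 0,"ay": -0.14,"az": 0}
    - {"x": 0,"y": 0,"z": -0.16,"ax": 0,"ay": -0.14,"az": 0}
    - {"x": 0,"y": 0,"z": -0.19,"ax": 0,"ay": -0.14,"az": 0}

```text
time_s: 10.55
eef_pos: [0.434, -0.0119, 0.213]
tool_rot: [[-0.767, -0.0, 0.642], [0.001, 1.0, 0.001], [-0.642, 0.002, -0.767]]
wrist_force: [0.0, 0.3, 0.9]
opening: 1.002
```

```bash
python3 - <<'E'
from h import *
c=r.calibration("wrist");im=r.capture("wrist")[:,:,::-1].copy();cv2.imwrite("pics/w7.png",im)
np.savez("w7.npz",K=c['K'],cam_to_world=c['cam_to_world'])
# dial plane through (.480,-.0134,.096), yaw 1.1deg; left(+y) is image left
yd=np.array([-.019,1,0]);C=np.array([.480,-.0134,.096]);h=.05
P=[C+yd*a+np.array([0,0,b]) for a,b in((h,h),(-h,h),(-h,-h),(h,-h))]
src=np.float32([proj(c,p) for p in P]);dst=np.float32([[0,0],[500,0],[500,500],[0,500]])
H=cv2.getPerspectiveTransform(src,dst);print(src)
cv2.imwrite("pics/dial7.png",cv2.convertScaleAbs(cv2.warpPerspective(im,H,(500,500),flags=cv2.INTER_CUBIC),alpha=1.3))
E
```

```text
[[399.2 211.2]
 [232.9 213.2]
 [249.5  99.6]
 [382.6  97.4]]
```

View pics/dial7.png

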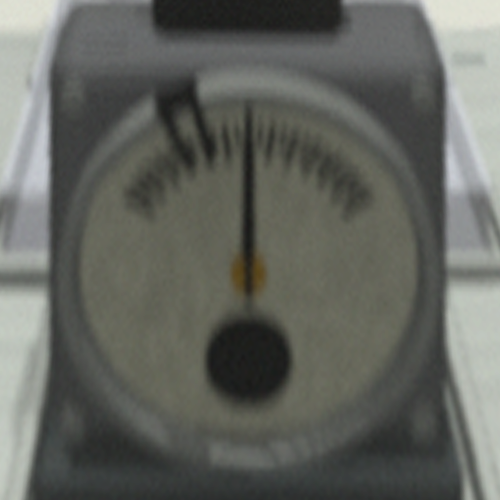

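The rectified dial shows the needle upright at 0: tip (249,102), hub (249,271). The marker's prongs end at about (187,160) and (210,155), on the left, which is the positive side. I'll get the angle numerically from a polar profile around the hub.

```bash
python3 - <<'E'
from h import *
c=dict(np.load("w7.npz"));im=cv2.imread("pics/w7.png");g0=cv2.cvtColor(im,cv2.COLOR_BGR2GRAY)
yd=np.array([-.019,1,0])
for X in(.480,.476):
    C=np.array([X,-.0134,.096]);h=.05
    P=[C+yd*a+np.array([0,0,b]) for a,b in((h,h),(-h,h),(-h,-h),(h,-h))]
    src=np.float32([proj(c,p) for p in P]);H=cv2.getPerspectiveTransform(src,np.float32([[0,0],[1000,0],[1000,1000],[0,1000]]))
    w=cv2.warpPerspective(im,H,(1000,1000),flags=cv2.INTER_CUBIC);hsv=cv2.cvtColor(w,cv2.COLOR_BGR2HSV)
    m=cv2.inRange(hsv,(8,110,40),(30,255,255));m[:400]=0;m[650:]=0
    M=cv2.moments(m,True);hub=(M['m10']/M['m00'],M['m01']/M['m00']);print("X",X,"hub",np.round(hub,1),M['m00'])
    g=cv2.cvtColor(w,cv2.COLOR_BGR2GRAY).astype(np.float32)
    A=np.arange(-45,46,.5)
    for rr in(23,25,27,29,31,33,35,37):
        a=np.radians(A);x=hub[0]-10*rr*np.sin(a);y=hub[1]-10*rr*np.cos(a)
        v=cv2.remap(g,x.astype(np.float32)[None],y.astype(np.float32)[None],cv2.INTER_LINEAR)[0]
        mn=[(float(A[i]),int(v[i])) for i in range(2,len(A)-2) if v[i]==v[i-2:i+3].min() and v[i]<v.mean()-5]
        print(rr,mn)
E
```

```text
X 0.48 hub [495.8 547.4] 2873.0
23 [(-39.5, 57), (-9.5, 57), (0.0, 22), (9.5, 56), (19.0, 50), (29.0, 55), (39.0, 56)]
25 [(-36.0, 44), (-19.0, 43), (-9.5, 43), (0.0, 22), (9.5, 39), (18.0, 27), (27.5, 31), (35.5, 45)]
27 [(-9.5, 41), (0.0, 28), (9.5, 38), (17.0, 23), (28.0, 26)]
29 [(-9.5, 44), (0.0, 30), (9.5, 43), (17.5, 26), (27.5, 29), (28.0, 29)]
31 [(0.0, 35), (18.0, 25), (28.0, 32)]
33 [(0.0, 44), (17.5, 26), (28.0, 30)]
35 [(17.5, 26), (27.0, 25)]
37 [(18.0, 24), (21.5, 29), (27.0, 24)]
X 0.476 hub [495.1 511.2] 2739.0
23 [(-28.5, 55), (-19.5, 54), (-9.5, 53), (0.0, 20), (9.5, 51), (18.5, 45), (28.5, 51), (39.0, 53)]
25 [(-19.0, 43), (-18.5, 43), (-9.5, 40), (0.0, 22), (9.5, 39), (18.0, 23), (27.5, 28), (35.5, 44)]
27 [(-19.0, 43), (-9.5, 39), (0.0, 29), (9.0, 39), (9.5, 39), (17.0, 23), (28.0, 30)]
29 [(-9.5, 50), (0.0, 30), (9.0, 49), (17.5, 27), (28.0, 31), (28.5, 31)]
31 [(0.0, 38), (17.5, 26), (28.0, 30)]
33 [(0.5, 50), (17.5, 26), (27.5, 29)]
35 [(17.5, 26), (22.5, 40), (27.5, 24)]
37 [(18.0, 23), (22.5, 24), (24.5, 23)]
```

The prongs sit at 17.5° and 28°, so the gap is at about 22.75°. The 10° graduations read 9.5°, which corrects it to about 23°, so θ ≈ 0.40 rad. Next I'll level the tool again and go above the handle.

Request:
drive_tool:
  targets:
    - {"x": -0.01,"y": 0,"z": 0.04,"ax": 0,"ay": 0.15,"az": 0}
    - {"x": -0.01,"y": 0,"z": 0.08,"ax": 0,"ay": 0.3,"az": 0}
    - {"x": -0.01,"y": 0,"z": 0.12,"ax": 0,"ay": 0.45,"az": 0}
    - {"x": -0.01,"y": 0,"z": 0.16,"ax": 0,"ay": 0.6,"az": 0}
    - {"x": -0.01,"y": 0,"z": 0.16,"ax": 0,"ay": 0.75,"az": 0}
  grip: 0.2

```text
time_s: 11.02
eef_pos: [0.4284, -0.0137, 0.2964]
tool_rot: [[-0.923, -0.024, 0.385], [-0.01, 0.999, 0.037], [-0.385, 0.03, -0.922]]
wrist_force: [1.0, 0.8, -0.1]
opening: 0.6
```

Request:
drive_tool:
  targets:
    - {"x": 0.04,"y": 0.05,"z": 0,"ax": 0,"ay": 0.14,"az": 0}
    - {"x": 0.08,"y": 0.1,"z": 0,"ax": 0,"ay": 0.14,"az": 0}
    - {"x": 0.12,"y": 0.15,"z": 0,"ax": 0,"ay": 0.14,"az": 0}
    - {"x": 0.16,"y": 0.2,"z": 0,"ax": 0,"ay": 0.14,"az": 0}
    - {"x": 0.19,"y": 0.25,"z": 0,"ax": 0,"ay": 0.14,"az": 0}

```text
time_s: 11.43
eef_pos: [0.5261, 0.1139, 0.2945]
tool_rot: [[-0.958, -0.023, 0.286], [-0.012, 0.999, 0.041], [-0.287, 0.036, -0.957]]
wrist_force: [0.4, -0.9, -0.1]
opening: 0.603
```

Request:
drive_tool:
  targets:
    - {"x": 0.03,"y": 0.01,"z": 0,"ax": 0,"ay": 0,"az": 0.02}
    - {"x": 0.035,"y": 0.01,"z": 0,"ax": 0,"ay": 0,"az": 0.02}
    - {"x": 0.035,"y": 0.01,"z": 0,"ax": 0,"ay": 0,"az": 0.02}
    - {"x": 0.035,"y": 0.01,"z": 0,"ax": 0,"ay": 0,"az": 0.02}
    - {"x": 0.035,"y": 0.01,"z": 0,"ax": 0,"ay": 0,"az": 0.02}

```text
time_s: 11.85
eef_pos: [0.5417, 0.1174, 0.2943]
tool_rot: [[-0.958, -0.042, 0.285], [-0.03, 0.998, 0.049], [-0.286, 0.038, -0.957]]
wrist_force: [0.4, 0.9, -0.8]
opening: 0.602
```

```bash
python3 - <<'E'
from h import *
c=r.calibration("wrist");im=r.capture("wrist")[:,:,::-1].copy();cv2.imwrite("pics/w8.png",im)
s=r.state();print(s['time_s'],s['eef_pos'],s['tool_rot'].round(3),s['wrist_force'])
pred=proj(c,(.5415,.117,.084));print("pred",pred)
u,v=pred.astype(int);x0,y0=u-50,v-60
g=cv2.cvtColor(im,cv2.COLOR_BGR2GRAY)[y0:v+60,x0:u+50]
n,l,st,ce=cv2.connectedComponentsWithStats((g<55).astype(np.uint8))
for i in range(1,n):
    if st[i][4]>80:
        print(st[i]+[x0,y0,0,0,0],"->",ray(c,ce[i]+[x0,y0],.084),ray(c,(st[i][0]+x0,ce[i][1]+y0),.084),ray(c,(st[i][0]+st[i][2]+x0,ce[i][1]+y0),.084))
E
```

```text
11.9 [0.5417595  0.11756168 0.29438452] [[-0.958 -0.043  0.285]
 [-0.03   0.998  0.049]
 [-0.286  0.038 -0.957]] [ 0.1346079   0.1221112  -0.14130438]
pred [308.5 111.3]
[ 286   51   65   97 3872] -> [0.5185 0.1223 0.084 ] [0.5193 0.0975 0.084 ] [0.5175 0.1522 0.084 ]
```

```bash
cat >> h.py <<'E'
from scipy.spatial.transform import Rotation as Ro
def turn():
    D=np.array([[-1,-.019,0],[-.019,1,0],[0,0,-1.]])
    return (np.degrees(Ro.from_matrix(D@np.array(r.state()['tool_rot']).T).as_rotvec())/45).round(3)
E
python3 -c "
from h import *
print(turn(),r.state()['joints'].round(1))"
```

```text
[-0.06   0.368 -0.023] [  7.1  11.  101.7   1.   50.5 -85.6]
```

Request:
drive_tool:
  targets:
    - {"x": 0,"y": 0,"z": 0,"ax": -0.02,"ay": 0.12,"az": -0.01}
    - {"x": 0,"y": 0,"z": 0,"ax": -0.04,"ay": 0.24,"az": -0.02}
    - {"x": 0,"y": 0,"z": 0,"ax": -0.06,"ay": 0.368,"az": -0.023}
    - {"x": 0,"y": 0,"z": 0,"ax": -0.06,"ay": 0.368,"az": -0.023}
    - {"x": 0,"y": 0,"z": 0,"ax": -0.06,"ay": 0.368,"az": -0.023}

```text
time_s: 12.32
eef_pos: [0.5426, 0.118, 0.2938]
tool_rot: [[-1.0, -0.02, 0.002], [-0.02, 1.0, 0.001], [-0.002, 0.001, -1.0]]
wrist_force: [0.7, -0.5, -0.6]
opening: 0.595
```

```bash
python3 - <<'E'
from h import *
c=r.calibration("wrist");im=r.capture("wrist")[:,:,::-1].copy();cv2.imwrite("pics/w9.png",im)
s=r.state();print(s['time_s'],s['eef_pos'],turn())
pred=proj(c,(.5415,.117,.084));print("pred",pred)
u,v=pred.astype(int)
g=cv2.cvtColor(im,cv2.COLOR_BGR2GRAY).astype(int)
for dv in(-40,-20,0,20,40):
    print(v+dv,g[v+dv,u-24:u+24])
for k in(-30,-15,0,15,30):print(k,ray(c,(u-10,v+k),.084),ray(c,(u+10,v+k),.084))
E
```

```text
12.3667 [0.54214577 0.11806517 0.29384899] [-0.002  0.003 -0.002]
pred [316.9 174.9]
134 [70 70 72 69 69 72 71 73 70 70 71 70 69 61 54 55 55 56 52 46 43 44 47 46
 46 51 47 43 43 41 40 39 44 51 56 55 53 55 53 56 55 54 54 56 52 54 55 55]
154 [71 71 70 71 70 71 71 69 68 71 70 70 67 70 70 61 55 55 52 37 22 20 20 19
 22 22 24 22 22 22 21 20 29 45 53 53 54 55 54 54 53 53 52 55 54 54 55 53]
174 [71 67 70 69 70 69 68 69 69 68 71 69 67 68 67 67 66 57 52 38 24 19 21 21
 22 20 19 20 20 20 20 22 29 45 54 54 53 57 55 54 54 53 53 61 68 71 69 69]
194 [68 67 60 54 53 54 55 53 54 55 52 55 53 54 55 57 62 64 57 43 30 21 25 21
 24 26 22 22 22 21 19 22 29 47 53 55 54 54 56 54 56 55 55 55 54 54 56 58]
214 [122 120 110 105  99 101 101 100 104 105 106 105 107 108 106 105 105 106
 107 101  72  46  40  43  42  43  43  42  44  42  38  45  71  95 103 105
 106 106 104 108 106 104 106 105 106 104 106 105]
-30 [0.5126 0.1064 0.084 ] [0.5122 0.1249 0.084 ]
-15 [0.5266 0.1066 0.084 ] [0.5262 0.1252 0.084 ]
0 [0.5409 0.1067 0.084 ] [0.5405 0.1256 0.084 ]
15 [0.5555 0.1069 0.084 ] [0.5552 0.126  0.084 ]
30 [0.5706 0.107  0.084 ] [0.5702 0.1264 0.084 ]
```

The bar centre is at col 318, y = 0.118, which matches the TCP. Descending 0.21 m.

Request:
drive_tool:
  targets:
    - {"x": 0,"y": 0,"z": -0.07,"ax": 0,"ay": 0,"az": 0}
    - {"x": 0,"y": 0,"z": -0.14,"ax": 0,"ay": 0,"az": 0}
    - {"x": 0,"y": 0,"z": -0.21,"ax": 0,"ay": 0,"az": 0}
    - {"x": 0,"y": 0,"z": -0.28,"ax": 0,"ay": 0,"az": 0}
    - {"x": 0,"y": 0,"z": -0.33,"ax": 0,"ay": 0,"az": 0}

```text
time_s: 12.78
eef_pos: [0.5407, 0.118, 0.1269]
tool_rot: [[-1.0, -0.021, 0.001], [-0.021, 1.0, 0.001], [-0.001, 0.001, -1.0]]
wrist_force: [-0.8, 1.2, -0.4]
opening: 0.602
```

Request:
drive_tool:
  targets:
    - {"x": 0,"y": 0,"z": -0.03,"ax": 0,"ay": 0,"az": 0}
    - {"x": 0,"y": 0,"z": -0.06,"ax": 0,"ay": 0,"az": 0}
    - {"x": 0,"y": 0,"z": -0.08,"ax": 0,"ay": 0,"az": 0}
    - {"x": 0,"y": 0,"z": -0.089,"ax": 0,"ay": 0,"az": 0}
    - {"x": 0,"y": 0,"z": -0.089,"ax": 0,"ay": 0,"az": 0}

```text
time_s: 13.2
eef_pos: [0.5418, 0.1183, 0.0844]
tool_rot: [[-1.0, -0.021, 0.0], [-0.021, 1.0, 0.001], [-0.0, 0.001, -1.0]]
wrist_force: [0.5, 0.6, -0.7]
opening: 0.601
```

Request:
drive_tool:
  targets:
    - {"x": 0,"y": 0,"z": 0,"ax": 0,"ay": 0,"az": 0}
    - {"x": 0,"y": 0,"z": 0,"ax": 0,"ay": 0,"az": 0}
    - {"x": 0,"y": 0,"z": 0,"ax": 0,"ay": 0,"az": 0}
    - {"x": 0,"y": 0,"z": 0,"ax": 0,"ay": 0,"az": 0}
    - {"x": 0,"y": 0,"z": 0,"ax": 0,"ay": 0,"az": 0}
  grip: -1
  squeeze: 50

```text
time_s: 13.62
eef_pos: [0.5427, 0.1182, 0.0855]
tool_rot: [[-1.0, -0.021, 0.001], [-0.021, 1.0, 0.001], [-0.001, 0.001, -1.0]]
wrist_force: [-2.2, -2.6, 6.0]
opening: 0.12
```

Request:
drive_tool:
  targets:
    - {"x": 0,"y": 0,"z": 0,"ax": 0,"ay": 0,"az": 0}
    - {"x": 0,"y": 0,"z": 0,"ax": 0,"ay": 0,"az": 0}
    - {"x": 0,"y": 0,"z": 0,"ax": 0,"ay": 0,"az": 0}
    - {"x": 0,"y": 0,"z": 0,"ax": 0,"ay": 0,"az": 0}
    - {"x": 0,"y": 0,"z": 0,"ax": 0,"ay": 0,"az": 0}

```text
time_s: 14.03
eef_pos: [0.5428, 0.1182, 0.0855]
tool_rot: [[-1.0, -0.021, 0.001], [-0.021, 1.0, 0.001], [-0.001, 0.001, -1.0]]
wrist_force: [-1.7, -3.3, 5.8]
opening: 0.121
```

Request:
drive_tool:
  targets:
    - {"x": 0,"y": -0.005,"z": 0.0214,"ax": 0,"ay": 0,"az": 0}
    - {"x": 0,"y": -0.0117,"z": 0.0424,"ax": 0,"ay": 0,"az": 0}
    - {"x": 0,"y": -0.019,"z": 0.063,"ax": 0,"ay": 0,"az": 0}
    - {"x": 0.001,"y": -0.0277,"z": 0.0835,"ax": 0,"ay": 0,"az": 0}
    - {"x": 0.001,"y": -0.037,"z": 0.1035,"ax": 0,"ay": 0,"az": 0}

```text
time_s: 14.45
eef_pos: [0.5431, 0.1, 0.1377]
tool_rot: [[-1.0, -0.021, 0.001], [-0.021, 1.0, 0.002], [-0.001, 0.002, -1.0]]
wrist_force: [4.9, 3.8, -4.1]
opening: 0.121
```

Request:
drive_tool:
  targets:
    - {"x": 0,"y": -0.0105,"z": 0.0195,"ax": 0,"ay": 0,"az": 0}
    - {"x": 0,"y": -0.0217,"z": 0.038,"ax": 0,"ay": 0,"az": 0}
    - {"x": 0,"y": -0.034,"z": 0.0565,"ax": 0,"ay": 0,"az": 0}
    - {"x": 0,"y": -0.034,"z": 0.0565,"ax": 0,"ay": 0,"az": 0}
    - {"x": 0,"y": -0.034,"z": 0.0565,"ax": 0,"ay": 0,"az": 0}

```text
time_s: 14.87
eef_pos: [0.5435, 0.0834, 0.1661]
tool_rot: [[-1.0, -0.02, 0.003], [-0.02, 1.0, 0.003], [-0.003, 0.003, -1.0]]
wrist_force: [4.1, 8.6, 2.1]
opening: 0.115
```

Request:
drive_tool:
  targets:
    - {"x": 0,"y": 0,"z": 0,"ax": 0,"ay": 0,"az": 0}
    - {"x": 0,"y": 0,"z": 0,"ax": 0,"ay": 0,"az": 0}
    - {"x": 0,"y": 0,"z": 0,"ax": 0,"ay": 0,"az": 0}
    - {"x": 0,"y": 0,"z": 0,"ax": 0,"ay": 0,"az": 0}
    - {"x": 0,"y": 0,"z": 0,"ax": 0,"ay": 0,"az": 0}

```text
time_s: 15.28
eef_pos: [0.5435, 0.0838, 0.1656]
tool_rot: [[-1.0, -0.021, 0.003], [-0.021, 1.0, 0.003], [-0.003, 0.003, -1.0]]
wrist_force: [4.8, 7.8, 1.5]
opening: 0.118
```

Request:
drive_tool:
  targets:
    - {"x": 0,"y": 0,"z": 0,"ax": 0,"ay": 0,"az": 0}
    - {"x": 0,"y": 0,"z": 0,"ax": 0,"ay": 0,"az": 0}
    - {"x": 0,"y": 0,"z": 0,"ax": 0,"ay": 0,"az": 0}
    - {"x": 0,"y": 0,"z": 0,"ax": 0,"ay": 0,"az": 0}
    - {"x": 0,"y": 0,"z": 0,"ax": 0,"ay": 0,"az": 0}

```text
time_s: 15.7
eef_pos: [0.5435, 0.0838, 0.1655]
tool_rot: [[-1.0, -0.021, 0.002], [-0.021, 1.0, 0.003], [-0.002, 0.003, -1.0]]
wrist_force: [4.6, 8.2, 1.9]
opening: 0.117
```

Request:
drive_tool:
  targets:
    - {"x": 0,"y": 0,"z": 0,"ax": 0,"ay": 0,"az": 0}
    - {"x": 0,"y": 0,"z": 0,"ax": 0,"ay": 0,"az": 0}
    - {"x": 0,"y": 0,"z": 0,"ax": 0,"ay": 0,"az": 0}
    - {"x": 0,"y": 0,"z": 0,"ax": 0,"ay": 0,"az": 0}
    - {"x": 0,"y": 0,"z": 0,"ax": 0,"ay": 0,"az": 0}

```text
time_s: 16.12
eef_pos: [0.5435, 0.0838, 0.1656]
tool_rot: [[-1.0, -0.021, 0.003], [-0.021, 1.0, 0.003], [-0.003, 0.003, -1.0]]
wrist_force: [4.5, 8.5, 1.6]
opening: 0.119
```

Request:
drive_tool:
  targets:
    - {"x": 0,"y": 0,"z": 0,"ax": 0,"ay": 0,"az": 0}
    - {"x": 0,"y": 0,"z": 0,"ax": 0,"ay": 0,"az": 0}
    - {"x": 0,"y": 0,"z": 0,"ax": 0,"ay": 0,"az": 0}
    - {"x": 0,"y": 0,"z": 0,"ax": 0,"ay": 0,"az": 0}
    - {"x": 0,"y": 0,"z": 0,"ax": 0,"ay": 0,"az": 0}

```text
time_s: 16.53
eef_pos: [0.5435, 0.0839, 0.1656]
tool_rot: [[-1.0, -0.021, 0.002], [-0.021, 1.0, 0.003], [-0.003, 0.003, -1.0]]
wrist_force: [4.7, 8.0, 1.2]
opening: 0.12
```

```bash
python3 - <<'E'
from h import *
c=r.calibration("scene");im=r.capture("scene")[:,:,::-1].copy();cv2.imwrite("pics/s10.png",im)
wr=r.capture("wrist")[:,:,::-1].copy();cv2.imwrite("pics/w10.png",wr)
yd=np.array([-.019,1,0]);C=np.array([.479,-.042,.124]);h=.055
P=[C+yd*a+np.array([0,0,b]) for a,b in((h,h),(-h,h),(-h,-h),(h,-h))]
src=np.float32([proj(c,p) for p in P]);print(src)
H=cv2.getPerspectiveTransform(src,np.float32([[0,0],[400,0],[400,400],[0,400]]))
w=cv2.convertScaleAbs(cv2.warpPerspective(im,H,(400,400),flags=cv2.INTER_CUBIC),alpha=1.2)
u,v=proj(c,C).astype(int)
a=cv2.resize(im[v-50:v+50,u-80:u+20],(400,400),interpolation=cv2.INTER_CUBIC)
o=np.zeros((600,800,3),np.uint8);o[:400,:400]=w;o[:400,400:]=a
o[400:,:320]=cv2.resize(wr,(320,200),interpolation=cv2.INTER_AREA);t=r.capture("top")[:,:,::-1];o[400:,330:650]=cv2.resize(t[:,:],(320,200),interpolation=cv2.INTER_AREA)
cv2.imwrite("pics/v10.png",o)
E
```

```text
[[324.4 174.5]
 [345.4 162.9]
 [344.5 197.8]
 [324.4 211.5]]
```

View pics/v10.png

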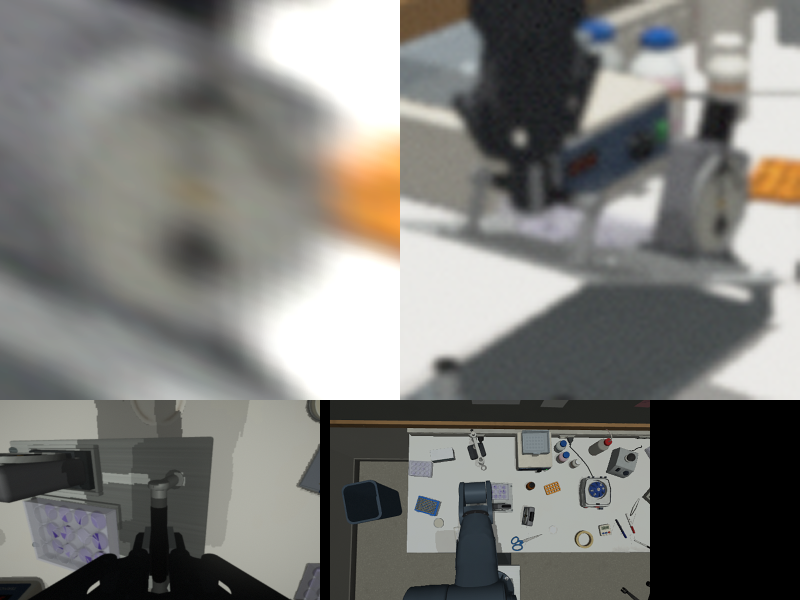

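The handle is held at a TCP rise of 80 mm and y shift of −34 mm, which gives a tilt of 0.39–0.40 rad. The last picture shows the gauge seated, the plate in its nest, and the marker straight above the hub, with the needle tip under it. Readings have been steady for 1.5 s, so I'm handing in.

```bash
python3 - <<'E'
from h import *
s=r.state();print(s['time_s'],s['eef_pos'],s['wrist_force'],s['opening'],abs(s['dq']).max())
print(r.job_done())
E
```

```text
16.6833 [0.5434973  0.08384566 0.16555614] [3.2219248  8.29355821 1.05255661] 0.11709251946579546 0.03642796947820042
the job is handed in; nothing more can be done
None
```

I put the 82 mm gauge back in its pocket, dial facing front, and let go of it. I then raised the cradle by its handle and handed the job in at 16.7 s, still gripping the handle. Two gauges were on the bench; the other measured about 105 mm, so I left it alone.

**Marker angle:** a close view of the dial, with the needle standing at 0, put the marker gap at 22.75°. Corrected against the dial's graduations, that is 0.40–0.41 rad.

**Tilt held:** the handle's position gives 0.40 rad from its rise and 0.39 rad from its sideways shift. The difference from the marker is about 0.02 rad at most, within the 0.05 allowed.

**Last picture:** the gauge was still seated, the plate was in its nest, and the needle and marker lined up straight above the hub. The dial was only about 20 pixels wide there, so it could only roughly confirm that the needle was between the prongs; that result rests mainly on the handle position.

**Checks that disagreed or were incomplete:**
- While I carried the gauge, its foot hung about 3 mm off the tab, probably from a slight tilt in the grip. I corrected this over the pocket before lowering it.
- I didn't measure whether the other items on the bench had moved. Nothing looked out of place in the last overview.

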